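# Hold a resin wheel in the curing box through its roof slot

### The arm

A 6-joint arm with a two-finger parallel gripper is mounted at the origin on the work surface. World frame = base frame: x ahead of the robot, y to its left, z up, the work surface at z = 0. Lengths are in m, angles in rad, forces in N, time in s.
With the tool pointing down it reaches from about 0.425 to 0.95 m from the base axis. Payload 3.5 kg.
Tool frame: the origin (TCP) lies between the finger pads; the fingertips stand 22 mm ahead of it and the grasp point (between the pads) lies 3 mm ahead of it (ctrl.nose_length is the z of the fingertips in the tool frame, in m); z points along the fingers, y is the line along which they close (so a half turn about z gives the same grasp; the last joint's range is limited). The gripper opens to 85 mm and grips with 20 to 120 N. Pads are 22 mm wide; open, the fingers measure 114 mm over their backs; the gripper's body (76 mm by 85 mm) begins 54 mm behind the grasp point. The pads swing forward as they close: fully open they stand 13 mm farther back than shut.
Start: joints at [0.969, 0.286, 1.577, -0, 1.279, -0.15], TCP at [0.295, 0.607, 0.253] pointing down, gripper open.
Joint ranges: [-2.77, 2.77], [-0.9, 2.22], [0.21, 2.48], [-1.53, 4.67], [0.24, 2.81], [-2.84, 2.84]. Speed limits (rad/s): [2.79, 2.79, 3.14, 3.14, 3.14, 3.14].

### API

Orientations are given as a unit quaternion [x, y, z, w].
In Python, from plant import ctrl gives the robot as it stands. The module is installed in compiled form; this text tells all that it offers.
- The arm moves only by the tool send_rows, never from a script. Its argument "rows" is text: rows parted by semicolons, each of 7 numbers parted by spaces: the turn, a rotation vector about the tool's x, y, z in parts of the range, where 1.0 means pi/2 rad, then the shift along the tool's x, y, z in fractions of the full range, 1 being 1000 mm, then the opening, from -1 (shut) to 1 (fully open). A call has 1 to 8 rows; each row is the pose to reach, as a shift and turn from the pose commanded when the call began, along the tool's axes at that moment; what a row does not reach only later rows make up. A row lasts 1/8 s, in which the tool goes at most 62.5 mm and 10.7 degrees, less where a joint would pass 70% of its speed; a pose out of reach is approached as far as the arm can. A shift or turn number past 1, either way, is cut back to 1. A call with a gripper value outside its range is refused whole. The fingers move at their own pace and stop on an object; "grip_force" is the grip in N (left out, the last holds). Time passes only in rows, so rows that repeat a pose let the fingers close. It gives the time, the measured TCP pose, the force, the opening and the grip force at its end, in the units of the state.
- ctrl.get_state(): the state, without advancing time (a new reading comes with each control period).
- ctrl.read_camera(name): name is "scene" or "top" or "wrist"; returns a dict with "color" (400x640x3 uint8, red, green, blue), "fx", "fy", "cx", "cy" (pixels), "extrinsics" (4x4, takes a point from world to camera coordinates). Camera axes: x right, y down, z forward; pixel columns grow to the right and rows downward; lengths in m; the calibration is good to about 2 mm. A picture is of the moment at which its call begins. There is no depth.
- ctrl.sign_off(): hands the job in; it is judged then, once.
Trained networks look in a picture, given as the dict that the camera call returned (one of the last four; its "shot" number tells which), for a name from the list of things; names that differ only in an ending like _2 or _b are one class to them, and where a whole thing is asked for, a point or a joint stands for the part that bears it (a point fixed in the world has none). Each returns a list of dicts, best first, with "p" (0 to 1); they miss things now and then, are a little off and sometimes report something else, mostly with a low value. They report only what shows in the picture. A call takes as long as a camera call. They do not tell look-alikes from the thing itself.
- ctrl.look_for(picture, target): "position" ([x, y, z] in m, in the coordinates of the camera as it stood for that picture, good to about 4 mm: the middle of the surface that is visible of it).
The state is a dict: "time": time; "qpos": joint angles; "dq": joint speeds; "joint_efforts": joint torques, N m; "eef_pos": TCP position; "tcp_rot": TCP orientation; "contact_force": force on the tool from outside, world axes, zero at the start; "wrist_torque": the same for the moment, N m; "opening": opening from 0.0 (shut) to 1.0 (fully open); "finger_force": force on a finger pad.
Only numpy, scipy, OpenCV 4.12 (cv2) and the standard library are available. Lean on these libraries where they do the work, as an engineer would, in place of code of your own. Each camera call takes 0.05 s, during which the arm holds its last target. There are 200 camera calls.

### The job

First slide the shutter on the curing box's roof all the way open. Then take the broad paddle, the one carrying the small resin wheel, out of the wooden rack and lower it upright through the roof slot until the whole wheel is inside the box. Finish while still gripping it there, hanging still, clear of the box's floor and not forced against the slot; leave the narrow paddle, the cup and the jar alone.

Things in the scene. Friction and masses are not known exactly. Their poses are not given: they have to be found in the camera images.
- curing_box: Fixed grey curing box with amber windows on its two long sides: 150 mm (own x) by 260 mm (own y) by 130 mm high; flat roof 8 mm thick, its top at 130 mm; inner floor 6 mm above the table. Two guide strips 3.5 mm high lie along own y on the roof beside the shutter. Origin: centre of its underside; z up. Its place and yaw vary.
- slot (a point): Centre of the slot's mouth on the roof's top, 55 mm from the box's centre towards own -y; axes are the box's. The slot is 52 mm (own y) by 10 mm (own x), goes straight down through the roof, with sharp edges: 2 mm longer and wider than the broad paddle, 1 mm each side. The closed shutter covers it.
- shutter (a joint): Travel of the shutter, m: 0 closed, 0.07 fully open (end stop). It slides along the box's own +y, away from the slot, with about 1.2 N of friction and stays where it is left. The shutter is an aluminium plate 45 mm (own x) by 100 mm (own y), 3 mm thick, on the roof; it may start up to 12 mm open.
- shutter_knob (a point): Centre of the top of the shutter's black knob, a block 20 mm (box's own x) by 14 mm (own y) standing 32 mm up from the plate; this point is 35 mm above the roof. It is 51 mm from the slot centre along the box's own +y when closed, 121 mm when open.
- broad_paddle: Loose plywood paddle, upright in either place of the rack: 50 mm wide (own y), 8 mm thick (own x), 150 mm tall (z), about 70 g; the last 8 mm tapers to a foot 44 by 4 mm. A grey toothed resin wheel (41 mm, its top 55 mm above the foot) sits in a window low in it; above 58 mm plain board, gripped across its thickness. Origin: centre of its foot, 10 mm above the table in the rack.
- narrow_paddle: Loose flat plywood paddle standing upright in the rack's other place: 32 mm wide (own y), 8 mm thick (own x), 110 mm tall, tapered foot, top 120 mm above the table. Not to be disturbed. Origin: centre of its foot.
- rack: Fixed wooden block 60 mm (own x) by 200 mm (own y) by 35 mm high with two slots 53 mm (own y) by 11 mm (own x), 25 mm deep, their centres 48 mm either side of the block's centre along own y. Either paddle may be in either place. Origin: centre of its underside. Its place and yaw vary.
- cup: Loose black plastic mixing cup, 72 mm across the rim, 95 mm tall. Not to be disturbed. Origin: centre of its underside.
- jar: Loose closed glass jar, 60 mm across, 70 mm tall. Not to be disturbed. Origin: centre of its underside.
There are look-alikes about, which are no part of the job. What is shaped like the broad_paddle but yellow is not meant.

How it is judged:
By the outcome, as a careful person would: the job done as asked, in the order asked, and still so for the second after the job is handed in, while the arm keeps its last pose, push and grip.
It also fails if it takes over 64 s, if anything falls off the work surface, if the arm or the gripper's body presses on something with over 40 N, if the wrist force passes 120 N, or if a joint passes its speed limit or range.

## Working session

There is one attempt and no reset: what is moved stays moved. The work goes in short steps, Python scripts to look and compute and a tool call to move; the robot and the scene stay as the last step left them, time stands still between calls to the robot, and variables do not carry over. Pictures are saved under pics/ and viewed, at most 12 in all, crops included, and the job is handed in when it is done.

Besides the shell and the picture viewer there is one more tool, called as a command line: name --argument value ..., lists and objects as JSON in quotes. send_rows: Moves the arm, as the interface text tells. Its arguments: {"type":"object","properties":{"rows":{"type":"string"},"grip_force":{"type":"number"}},"required":["rows"]}

```bash
mkdir -p pics; cat > h.py <<'E'
import numpy as np, cv2
from scipy.spatial.transform import Rotation as R
from plant import ctrl
def world(p,pt):
    E=np.array(p["extrinsics"]); return E[:3,:3].T@(np.array(pt)-E[:3,3])
def proj(p,X):
    E=np.array(p["extrinsics"]); c=E[:3,:3]@np.array(X)+E[:3,3]
    return np.array([p["fx"]*c[0]/c[2]+p["cx"],p["fy"]*c[1]/c[2]+p["cy"]])
def ray(p,uv,z):
    "pixel -> world point at height z"
    E=np.array(p["extrinsics"]); C=-E[:3,:3].T@E[:3,3]
    d=E[:3,:3].T@np.array([(uv[0]-p["cx"])/p["fx"],(uv[1]-p["cy"])/p["fy"],1])
    return C+d*(z-C[2])/d[2]
def save(p,n): cv2.imwrite(f"pics/{n}.png",cv2.cvtColor(p["color"],cv2.COLOR_RGB2BGR))
E
python3 - <<'E'
from h import *
np.set_printoptions(precision=3,suppress=True)
for n in("top","scene"):
    p=ctrl.read_camera(n); save(p,n+"1")
    E=np.array(p["extrinsics"]); print(n,-E[:3,:3].T@E[:3,3],E[2,:3],p["fx"])
    for t in("curing_box","shutter","shutter_knob","slot","broad_paddle","narrow_paddle","rack","cup","jar"):
        for d in ctrl.look_for(p,t)[:3]:
            w=world(p,d["position"]); print(t,round(d["p"],2),w,proj(p,w).round())
s=ctrl.get_state(); print(s)
E
```

```text
top [ 0.355 -0.08   1.043] [ 0.222  0.019 -0.975] 466.87259298668664
curing_box 0.76 [0.576 0.177 0.13 ] [204. 174.]
shutter 0.81 [0.589 0.154 0.137] [216. 168.]
shutter_knob 0.91 [0.589 0.151 0.137] [217. 168.]
slot 0.6 [0.568 0.179 0.129] [203. 178.]
slot 0.2 [0.589 0.155 0.139] [215. 168.]
broad_paddle 0.95 [ 0.429 -0.354  0.113] [464. 271.]
broad_paddle 0.92 [ 0.668 -0.311  0.104] [444. 155.]
broad_paddle 0.88 [ 0.67  -0.219  0.098] [400. 151.]
narrow_paddle 0.64 [ 0.527 -0.195  0.101] [385. 216.]
rack 0.63 [ 0.542 -0.228  0.035] [397. 216.]
cup 0.86 [ 0.457 -0.038  0.016] [307. 248.]
cup 0.37 [0.575 0.18  0.131] [203. 175.]
jar 0.95 [ 0.669 -0.032  0.072] [312. 148.]
scene [ 1.305 -0.513  0.964] [-0.614  0.374 -0.695] 520.9564934369951
curing_box 0.71 [0.627 0.139 0.122] [408. 187.]
shutter 0.74 [0.595 0.146 0.131] [403. 175.]
shutter_knob 0.82 [0.597 0.15  0.13 ] [404. 176.]
slot 0.86 [0.628 0.138 0.126] [408. 186.]
broad_paddle 0.9 [ 0.676 -0.225  0.086] [283. 272.]
broad_paddle 0.75 [ 0.571 -0.29   0.101] [234. 246.]
broad_paddle 0.63 [ 0.686 -0.323  0.096] [242. 292.]
narrow_paddle 0.74 [ 0.54  -0.199  0.078] [266. 229.]
rack 0.86 [ 0.567 -0.247  0.033] [254. 257.]
cup 0.57 [ 0.467 -0.054  0.062] [305. 193.]
jar 0.8 [ 0.695 -0.045  0.056] [358. 253.]
{'time': 1.0, 'qpos': array([ 0.969,  0.286,  1.577, -0.   ,  1.279, -0.15 ]), 'dq': array([-0.   , -0.001,  0.001, -0.001,  0.001,  0.   ]), 'joint_efforts': array([  0.   , -40.597, -29.295,  -0.   ,   0.001,  -0.   ]), 'eef_pos': array([0.295, 0.607, 0.253]), 'tcp_rot': array([ 0.224,  0.975, -0.   ,  0.   ]), 'contact_force': array([-0.449, -0.249,  0.283]), 'wrist_torque': array([ 0.024,  0.058, -0.042]), 'finger_force': 0.0, 'opening': 1.0000522726825145}
```

View pics/top1.png

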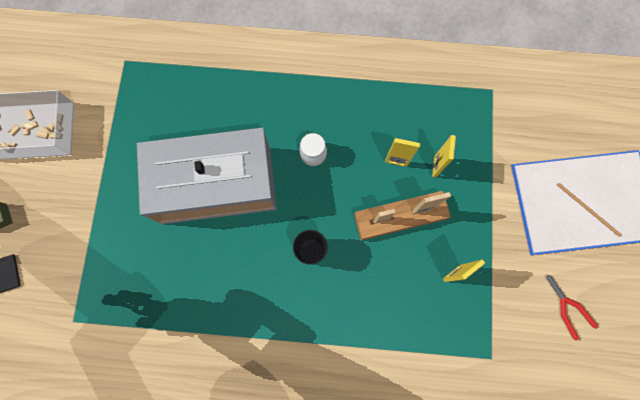

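View pics/scene1.png

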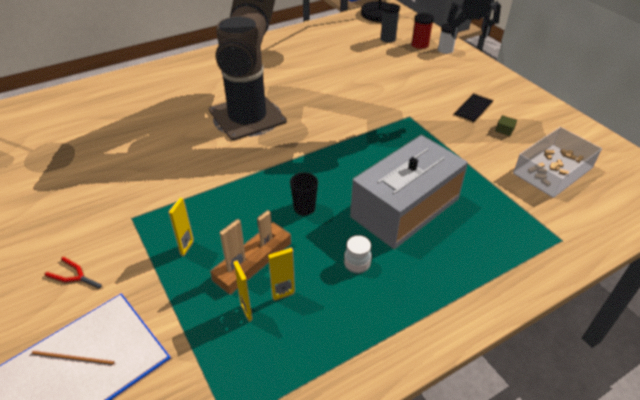

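The top view shows the box at (204,174), with its shutter knob at (200,168) and the slot end to the right, so own +y is roughly world +y. The rack is at (403,215).

Candidates for the broad paddle in the top view:
- plywood broad (432,203)
- plywood narrow (383,215)
- yellow look-alikes (402,151), (444,155) and (464,271)

By its description, the target is the plywood one at (432,203).

```bash
python3 - <<'E'
from h import *
a=cv2.imread("pics/top1.png");b=cv2.imread("pics/scene1.png")
A=cv2.resize(a[115:235,125:285],None,fx=5,fy=5,interpolation=cv2.INTER_CUBIC)[:600]
cv2.imwrite("pics/cropbox.png",A)
B=cv2.resize(a[180:255,345:465],(400,250),interpolation=cv2.INTER_CUBIC)
C=cv2.resize(b[195:300,195:315],(400,350),interpolation=cv2.INTER_CUBIC)
m=np.zeros((350,800,3),np.uint8);m[:250,:400]=B;m[:,400:]=C
cv2.imwrite("pics/croprack.png",m)
E
```

```text
(no output)
```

View pics/cropbox.png

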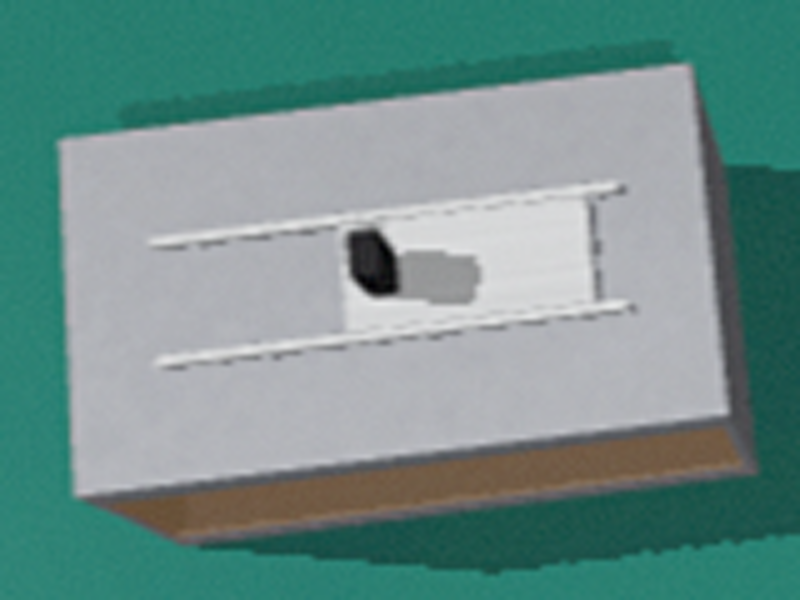

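View pics/croprack.png

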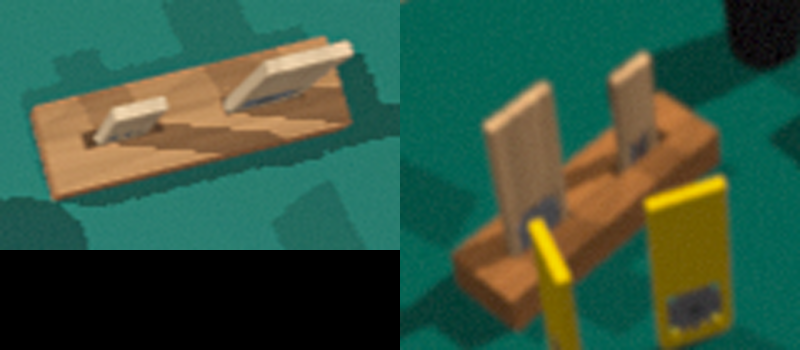

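The rack crop confirms the choice: the plywood broad paddle with the wheel stands at the world -y end of the rack, and the narrow one stands nearer the box.

```bash
cat >> h.py <<'E'
def fit(corners_xy, half):
    "2D pose of rectangle; corners ordered as half-signs"
    from scipy.optimize import least_squares
    L=np.array([[1,1],[1,-1],[-1,-1],[-1,1]])*half
    f=lambda q:((L@np.array([[np.cos(q[2]),np.sin(q[2])],[-np.sin(q[2]),np.cos(q[2])]])+q[:2])-corners_xy).ravel()
    r=least_squares(f,[*np.mean(corners_xy,0),0]); return r.x,r.fun
E
python3 - <<'E'
from h import *
np.set_printoptions(precision=4,suppress=True)
p=ctrl.read_camera("top")
c=np.array([ray(p,u,.13)[:2] for u in[(137,143),(263,127.8),(271,197.6),(140.2,214.2)]])
q,r=fit(c,[.075,.13]);print("box",q,np.degrees(q[2]),r)
a=q[2];ey=np.array([-np.sin(a),np.cos(a)]);slot=q[:2]-.055*ey;print("slot",slot,"knobclosed",slot+.051*ey,"open",slot+.121*ey)
k=ray(p,(125+355/5,115+262/5),.148);print("knob approx",k,(k[:2]-slot)@ey)
c=np.array([ray(p,u,.035)[:2] for u in[(354.6,212.1),(442.5,191.4),(450,217.5),(361.5,239.4)]])
q,r=fit(c,[.03,.1]);print("rack",q,np.degrees(q[2]),r)
a=q[2];ey=np.array([-np.sin(a),np.cos(a)]);print("broad",q[:2]-.048*ey,"narrow",q[:2]+.048*ey)
E
```

```text
box [0.5847 0.1812 0.2155] 12.348131018879924 [ 0.0001 -0.0002  0.0007 -0.0002 -0.0005  0.0005 -0.0003 -0.0002]
slot [0.5965 0.1275] knobclosed [0.5856 0.1773] open [0.5706 0.2457]
knob approx [0.5843 0.1907 0.148 ] 0.06436251351720586
rack [ 0.545  -0.2407  0.3226] 18.485221403300745 [-0.0006 -0.0002 -0.0003  0.0007 -0.0001 -0.0003  0.001  -0.0002]
broad [ 0.5603 -0.2862] narrow [ 0.5298 -0.1952]
```

```bash
cat >> h.py <<'E'
def goto(pos,yaw_deg,s=None):
    "row (turn deg, shift mm) from present pose to TCP pos, tool down, tool y along yaw (or half turn)"
    s=s or ctrl.get_state(); R0=R.from_quat(s["tcp_rot"])
    best=None
    for k in(0,180):
        a=np.radians(yaw_deg+k); y=np.array([np.cos(a),np.sin(a),0]);z=np.array([0,0,-1.]);x=np.cross(y,z)
        rv=np.degrees((R0.inv()*R.from_matrix(np.c_[x,y,z])).as_rotvec())
        if best is None or np.linalg.norm(rv)<np.linalg.norm(best): best=rv
    sh=R0.inv().apply(np.array(pos)-s["eef_pos"])*1000
    print("turn",best.round(2),"shift",sh.round(1),"tool x world",R0.apply([1,0,0]).round(3))
E
python3 -c "
from h import *
print(ctrl.nose_length,ctrl.get_state()['time']); goto([.590,.155,.33],12.35)"
```

```text
0.022 1.05
turn [ 0.    0.   51.76] shift [-463.2 -278.   -76.7] tool x world [-0.9    0.437 -0.   ]
```

The manual's scale: shifts go in shares of 1000 mm and turns go in shares of pi/2 rad. Converting my numbers, -463 mm is -0.463, -278 mm is -0.278, 52 degrees is 0.5778.

send_rows --rows "0 0 0.5778 -0.463 -0.278 -0.077 -1;0 0 0.5778 -0.463 -0.278 -0.077 -1;0 0 0.5778 -0.463 -0.278 -0.077 -1;0 0 0.5778 -0.463 -0.278 -0.077 -1;0 0 0.5778 -0.463 -0.278 -0.077 -1;0 0 0.5778 -0.463 -0.278 -0.077 -1;0 0 0.5778 -0.463 -0.278 -0.077 -1;0 0 0.5778 -0.463 -0.278 -0.077 -1" --grip_force 40

```text
time: 2.05
eef_pos: [0.566, 0.1909, 0.3245]
tcp_rot: [0.629, 0.778, 0.0, 0.0]
contact_force: [-0.1, 0.1, 0.3]
opening: -0.001
finger_force: 0.0
```

```bash
python3 -c "
from h import *
goto([.590,.155,.33],12.35)"
```

```text
turn [ 0.05 -0.01 -0.24] shift [-40.2  15.9  -5.5] tool x world [-0.21   0.978  0.   ]
```

send_rows --rows "0 0 0 0 0 0 -1;0 0 0 0 0 0 -1"

```text
time: 2.3
eef_pos: [0.565, 0.1928, 0.3237]
tcp_rot: [0.629, 0.778, -0.0, -0.0]
contact_force: [0.8, -0.2, -0.6]
opening: 0.001
finger_force: 0.0
```

```bash
python3 - <<'E'
from h import *
np.set_printoptions(precision=4,suppress=True)
p=ctrl.read_camera("wrist");save(p,"w1")
E=np.array(p["extrinsics"]);print(-E[:3,:3].T@E[:3,3],E[2,:3],ctrl.get_state()["eef_pos"])
for t in("slot","shutter_knob","shutter","curing_box"):
    for d in ctrl.look_for(p,t)[:2]:
        w=world(p,d["position"]); print(t,round(d["p"],2),w,proj(p,w).round())
goto([.590,.155,.33],12.35)
print([proj(p,[*x]).round() for x in[(.5965,.1275,.13),(.5856,.1773,.165),(.5965-.055*-.2136-.075*.977,0.1275-.055*.977-.075*.2136,.13)]])
E
```

```text
[0.5521 0.2568 0.4451] [ 0.0532 -0.2526 -0.9661] [0.5646 0.1935 0.3235]
slot 0.79 [0.587  0.2196 0.1325] [342. 163.]
shutter_knob 0.82 [0.5933 0.1634 0.1403] [337. 213.]
shutter 0.71 [0.5912 0.1681 0.136 ] [336. 208.]
shutter 0.41 [0.5821 0.222  0.1299] [338. 159.]
curing_box 0.87 [0.5842 0.2221 0.1326] [340. 160.]
turn [-0.02 -0.01 -0.11] shift [-43.6  16.7  -6.3] tool x world [-0.212  0.977  0.   ]
[array([332., 239.]), array([334., 207.]), array([272., 280.])]
```

View pics/w1.png

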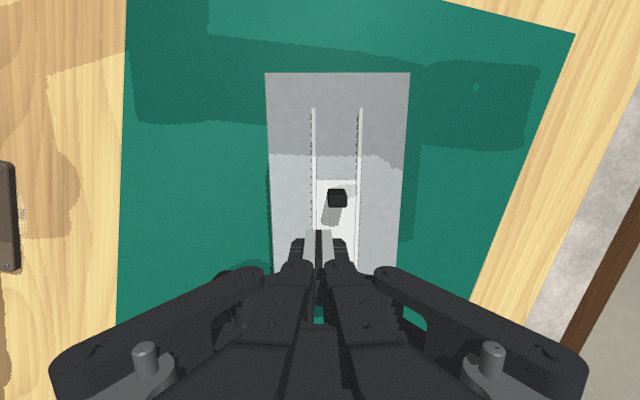

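The wrist view shows the knob top at about (337,193), the box's +y corners at (265,72) and (410,72), and the shutter between the strips at x = 313 and 360. I'll check this against the fit.

```bash
python3 - <<'E'
from h import *
np.set_printoptions(precision=4,suppress=True)
p=ctrl.read_camera("wrist")
q=np.array([.5847,.1812,.2155]);ex=np.array([np.cos(q[2]),np.sin(q[2])]);ey=np.array([-ex[1],ex[0]])
for u,z in(((265,72.5),.13),((410,72.5),.13),((313,108),.1335),((360,108),.1335),((337,190),.165)):
    w=ray(p,u,z)[:2]-q[:2];print(u,w@ex,w@ey)
for s in(-.030,.025):
  t=q[:2]+s*ey+0*ex; goto([*t,.22],12.35)
E
```

```text
(265, 72.5) -0.0711306939740585 0.1312504291591279
(410, 72.5) 0.07850192933269945 0.1309337483622336
(313, 108) -0.021758815089528538 0.09601901541056299
(360, 108) 0.027691079178726898 0.09591815536456237
(337, 190) 0.002723079280346458 0.01483432533598952
turn [-0.02 -0.   -0.12] shift [-46.7  17.1 103.8] tool x world [-0.212  0.977  0.   ]
turn [-0.02 -0.   -0.12] shift [  8.3  17.  103.8] tool x world [-0.212  0.977  0.   ]
```

In the tool's units: 159 mm is 0.159, 100 mm is 0.1.

send_rows --rows "0 0 0 -0.047 0.019 0.05 -1;0 0 0 -0.047 0.019 0.1 -1;0 0 0 -0.047 0.019 0.13 -1;0 0 0 -0.047 0.019 0.15 -1;0 0 0 -0.047 0.019 0.159 -1;0 0 0 -0.047 0.019 0.159 -1"

```text
time: 3.35
eef_pos: [0.5939, 0.1512, 0.1654]
tcp_rot: [0.628, 0.778, 0.0, 0.0]
contact_force: [0.6, 0.1, 0.2]
opening: 0.003
finger_force: 0.0
```

```bash
python3 - <<'E'
from h import *
p=ctrl.read_camera("scene");s=ctrl.get_state();print(s["eef_pos"],s["contact_force"])
b=cv2.cvtColor(p["color"],cv2.COLOR_RGB2BGR)[100:250,330:490]
cv2.imwrite("pics/s2.png",cv2.resize(b,(640,600),interpolation=cv2.INTER_CUBIC))
E
```

```text
[0.59437519 0.15113591 0.16623708] [-0.25556878  0.90912749  0.88421921]
```

View pics/s2.png

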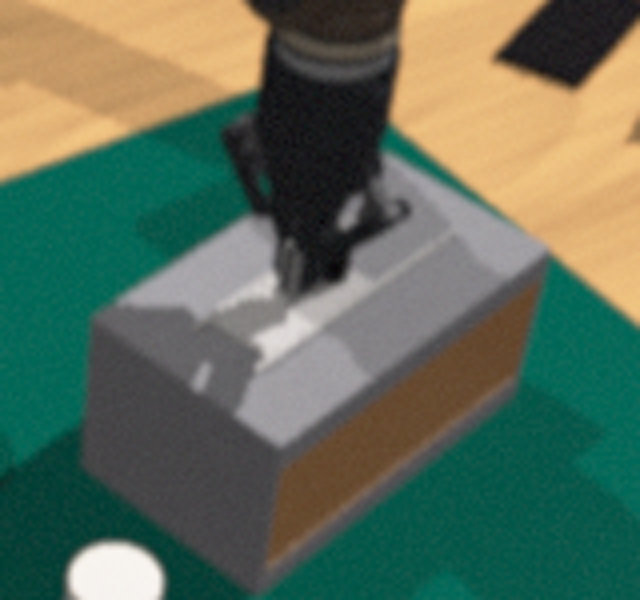

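The fingertips stand just on the -y side of the knob, over the shutter at about (300,280). Now the push along +y.

In the tool's units: 74 mm is 0.074, 70 mm is 0.07.

send_rows --rows "0 0 0 0.01 0 0 -1;0 0 0 0.02 0 0 -1;0 0 0 0.03 0 0 -1;0 0 0 0.042 0 0 -1;0 0 0 0.054 0 0 -1;0 0 0 0.064 0 0 -1;0 0 0 0.07 0 0 -1;0 0 0 0.074 0 0 -1"

```text
time: 4.4
eef_pos: [0.5779, 0.2235, 0.1648]
tcp_rot: [0.628, 0.778, -0.0, -0.0]
contact_force: [0.7, -1.6, 0.6]
opening: -0.004
finger_force: 0.6
```

In the tool's units: 2 mm is 0.002.

send_rows --rows "0 0 0 0.002 0 0 -1;0 0 0 0.002 0 0 -1"

```text
time: 4.65
eef_pos: [0.5774, 0.2253, 0.1646]
tcp_rot: [0.629, 0.778, -0.0, -0.001]
contact_force: [0.2, -0.7, 0.2]
opening: -0.004
finger_force: 0.0
```

In the tool's units: 2 mm is 0.002, 1 mm is 0.001.

send_rows --rows "0 0 0 0.001 0 0 -1;0 0 0 0.002 0 0 -1;0 0 0 0.002 0 0 -1"

```text
time: 5.03
eef_pos: [0.577, 0.2269, 0.1646]
tcp_rot: [0.629, 0.778, -0.0, -0.0]
contact_force: [-0.2, -1.7, -0.2]
opening: 0.003
finger_force: 0.6
```

In the tool's units: 2 mm is 0.002, 1 mm is 0.001.

send_rows --rows "0 0 0 0.001 0 0 -1;0 0 0 0.002 0 0 -1;0 0 0 0.002 0 0 -1"

```text
time: 5.4
eef_pos: [0.5767, 0.2288, 0.1646]
tcp_rot: [0.628, 0.778, -0.0, -0.0]
contact_force: [0.0, -2.2, -0.9]
opening: -0.003
finger_force: 1.1
```

In the tool's units: 2 mm is 0.002, 1 mm is 0.001.

send_rows --rows "0 0 0 0.001 0 0 -1;0 0 0 0.002 0 0 -1;0 0 0 0.002 0 0 -1"

```text
time: 5.78
eef_pos: [0.5766, 0.2289, 0.1647]
tcp_rot: [0.628, 0.778, -0.002, 0.001]
contact_force: [1.0, -7.1, -1.0]
opening: -0.003
finger_force: 4.0
```

End stop reached (7 N at own y = 48.3 mm; 48 expected). Retreat and view the slot.

In the tool's units: -180 mm is -0.18, -175 mm is -0.175.

send_rows --rows "0 0 0 -0.006 0 0 -1;0 0 0 -0.008 0 -0.04 -1;0 0 0 -0.06 0 -0.09 -1;0 0 0 -0.12 0 -0.12 -1;0 0 0 -0.175 0 -0.135 -1;0 0 0 -0.18 0 -0.135 -1;0 0 0 -0.18 0 -0.135 -1;0 0 0 -0.18 0 -0.135 -1"

```text
time: 6.78
eef_pos: [0.6136, 0.0566, 0.2988]
tcp_rot: [0.628, 0.778, -0.0, -0.001]
contact_force: [0.7, 0.6, -0.8]
opening: -0.004
finger_force: 0.0
```

```bash
python3 - <<'E'
from h import *
p=ctrl.read_camera("wrist");s=ctrl.get_state();print(s["eef_pos"],s["dq"].round(3))
import pickle;pickle.dump(p,open("w3.pkl","wb"))
q=np.array([.5847,.1812,.2155]);ex=np.array([np.cos(q[2]),np.sin(q[2]),0]);ey=np.array([-ex[1],ex[0],0]);o=np.array([*q[:2],.13])
uv=proj(p,o-.055*ey);print(uv)
u,v=int(uv[0]),int(uv[1]);x0,y0=max(u-80,0),max(v-60,0);print(x0,y0)
b=cv2.cvtColor(p["color"],cv2.COLOR_RGB2BGR)[y0:y0+120,x0:x0+160]
cv2.imwrite("pics/w3.png",cv2.resize(b,None,fx=5,fy=5,interpolation=cv2.INTER_CUBIC))
E
```

```text
[0.61360393 0.0566841  0.29876743] [ 0.004 -0.    -0.002 -0.006  0.001 -0.002]
[315.95534359 113.7931539 ]
235 53
```

View pics/w3.png

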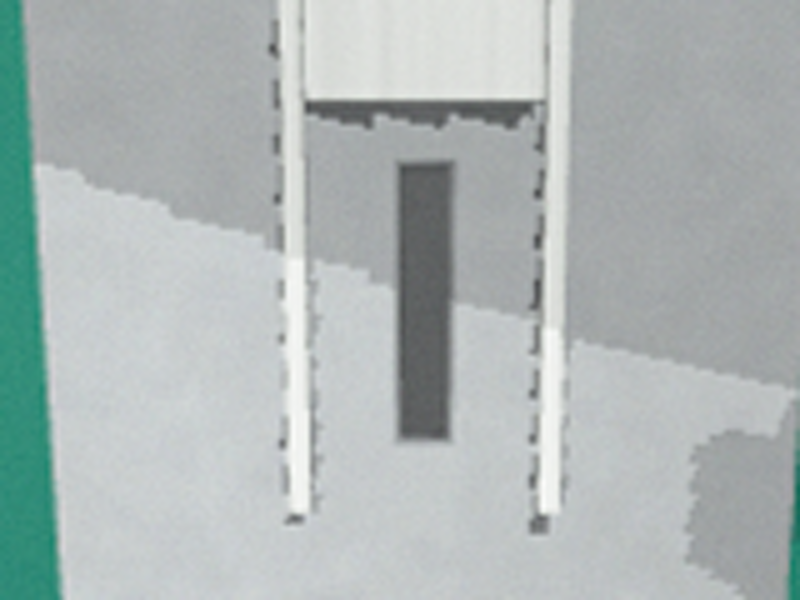

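The shutter is clear of the slot. The slot's corners in the crop are (398,160), (455,160), (450,440) and (397,440).

```bash
python3 - <<'E'
from h import *
import pickle;p=pickle.load(open("w3.pkl","rb"))
q=np.array([.5847,.1812,.2155]);ex=np.array([np.cos(q[2]),np.sin(q[2])]);ey=np.array([-ex[1],ex[0]])
f=lambda x,y:((x+.5)/5-.5+235,(y+.5)/5-.5+53)
W=np.array([ray(p,f(*c),.13)[:2] for c in[(455,160),(450,440),(397,440),(398,160)]])
qq,r=fit(W,[.005,.026]);print("slot",qq,np.degrees(qq[2]),r.round(4))
d=qq[:2]-q[:2];print("rel box",d@ex,d@ey)
E=np.array(p["extrinsics"]);s=ctrl.get_state();c=-E[:3,:3].T@E[:3,3]-s["eef_pos"];R0=R.from_quat(s["tcp_rot"]);print("cam in tool",R0.inv().apply(c),(R0.inv().as_matrix()@E[:3,:3].T)[:,0],R0.inv().apply(E[2,:3]))
goto([.545,-.300,.33],18.5); goto([.5603+.07*.317,-.2862-.07*.948,.33],18.5)
E
```

```text
slot [0.59986147 0.12869877 0.20321492] 11.643357028310636 [-0.0004 -0.0006 -0.0004  0.0003  0.0003  0.0005  0.0005 -0.0003]
rel box 0.0035841268491330447 -0.05452892531187375
cam in tool [ 0.06513268  0.00074014 -0.12138834] [-6.27466034e-04  9.99999781e-01  2.12302927e-04] [-2.58466171e-01 -3.67267748e-04  9.66020240e-01]
turn [-0.08 -0.08 -6.28] shift [-334.  -142.6  -31.4] tool x world [-0.212  0.977  0.001]
turn [-0.08 -0.08 -6.28] shift [-393.3 -117.1  -31.6] tool x world [-0.212  0.977  0.001]
```

In the tool's units: -393 mm is -0.393, -117 mm is -0.117, -6 degrees is -0.0667.

send_rows --rows "0 0 -0.0667 -0.393 -0.117 -0.032 0;0 0 -0.0667 -0.393 -0.117 -0.032 0;0 0 -0.0667 -0.393 -0.117 -0.032 0;0 0 -0.0667 -0.393 -0.117 -0.032 0;0 0 -0.0667 -0.393 -0.117 -0.032 0;0 0 -0.0667 -0.393 -0.117 -0.032 0;0 0 -0.0667 -0.393 -0.117 -0.032 0;0 0 -0.0667 -0.393 -0.117 -0.032 0"

```text
time: 7.82
eef_pos: [0.5822, -0.355, 0.3307]
tcp_rot: [0.588, 0.809, 0.0, -0.001]
contact_force: [-0.2, 0.1, -0.7]
opening: 0.497
finger_force: 0.0
```

send_rows --rows "0 0 0 0 0 0 0;0 0 0 0 0 0 0"

```text
time: 8.07
eef_pos: [0.5829, -0.3519, 0.3317]
tcp_rot: [0.586, 0.81, 0.0, -0.0]
contact_force: [-0.3, 0.2, -0.5]
opening: 0.503
finger_force: 0.0
```

```bash
python3 - <<'E'
from h import *
p=ctrl.read_camera("wrist");s=ctrl.get_state();print(s["eef_pos"],s["dq"].round(3),s["opening"])
import pickle;pickle.dump(p,open("w4.pkl","wb"))
for t in("broad_paddle","narrow_paddle","rack"):
    for d in ctrl.look_for(p,t)[:2]:
        w=world(p,d["position"]); print(t,round(d["p"],2),w,proj(p,w).round())
uv=proj(p,[.5603,-.2862,.16]);print(uv)
x0,y0=int(max(uv[0]-100,0)),int(max(uv[1]-75,0));print(x0,y0)
b=cv2.cvtColor(p["color"],cv2.COLOR_RGB2BGR)[y0:y0+150,x0:x0+200]
cv2.imwrite("pics/w4.png",cv2.resize(b,None,fx=4,fy=4,interpolation=cv2.INTER_CUBIC))
goto([.5603,-.2862,.25],18.5)
E
```

```text
[ 0.58285631 -0.35201291  0.33183303] [-0.007 -0.001 -0.004 -0.003 -0.001 -0.002] 0.5018806497243884
broad_paddle 0.77 [ 0.66275996 -0.30975534  0.14649499] [399. 169.]
broad_paddle 0.61 [ 0.67459148 -0.22367283  0.11860131] [431.  96.]
narrow_paddle 0.76 [ 0.53571452 -0.20196888  0.1206873 ] [320.  31.]
rack 0.59 [ 0.54455028 -0.23175569  0.0365513 ] [319.  76.]
[316.63270797 117.35055024]
216 42
turn [ 0.01  0.   -0.3 ] shift [70.2 -0.4 82. ] tool x world [-0.312  0.95  -0.   ]
```

View pics/w4.png

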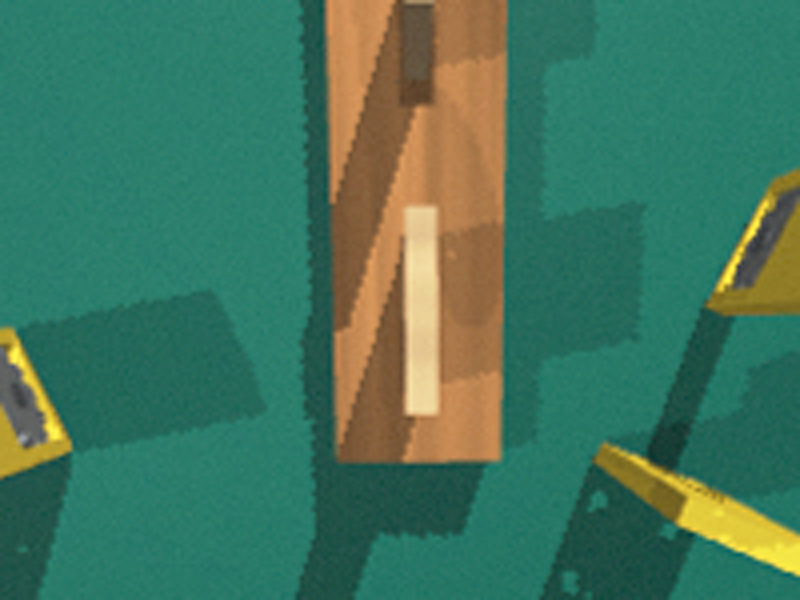

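The wrist view shows the broad paddle's top at crop corners (404,206)–(438,414). Its image centre is (321.1,119.4), against (316.6,117.4) predicted.

```bash
python3 - <<'E'
from h import *
import pickle;p=pickle.load(open("w4.pkl","rb"))
f=lambda x,y:((x+.5)/4-.5+216,(y+.5)/4-.5+42)
W=np.array([ray(p,f(*c),.16)[:2] for c in[(437,206),(438,414),(405,414),(404,206)]])
qq,r=fit(W,[.004,.025]);print("paddle",qq,np.degrees(qq[2]),r.round(4))
W=np.array([ray(p,f(*c),.035)[:2] for c in[(501,462),(337,462)]]);print("rack end",W,"yaw",np.degrees(np.arctan2(*(W[0]-W[1])[::-1])), "mid",W.mean(0))
goto([*qq[:2],.25],18.3)
E
```

```text
paddle [ 0.5650424  -0.2870373   0.32570952] 18.66178090231528 [-0.     -0.     -0.0002  0.      0.0002  0.0001  0.0001 -0.0001]
rack end [[ 0.6106189  -0.32714114]
 [ 0.5531833  -0.34607902]] yaw 18.248609953030687 mid [ 0.5819011  -0.33661008]
turn [ 0.01  0.   -0.1 ] shift [67.9  3.8 82. ] tool x world [-0.312  0.95  -0.   ]
```

In the tool's units: 201 mm is 0.201, 192 mm is 0.192.

send_rows --rows "0 0 0 0.05 0.002 0.03 0;0 0 0 0.068 0.002 0.08 0;0 0 0 0.068 0.002 0.13 0;0 0 0 0.068 0.002 0.17 0;0 0 0 0.068 0.002 0.192 0;0 0 0 0.068 0.002 0.201 0;0 0 0 0.068 0.002 0.201 0;0 0 0 0.068 0.002 0.201 0" --grip_force 25

```text
time: 9.28
eef_pos: [0.5639, -0.2891, 0.1326]
tcp_rot: [0.587, 0.81, -0.0, 0.001]
contact_force: [-0.4, 0.2, -0.3]
opening: 0.502
finger_force: 0.0
```

```bash
python3 - <<'E'
from h import *
p=ctrl.read_camera("wrist");s=ctrl.get_state();print(s["eef_pos"],s["contact_force"],s["opening"])
R0=R.from_quat(s["tcp_rot"]);x=R0.apply([1,0,0])[:2]
print("err along tool x of paddle (wrist est):",(np.array([.5650,-.2870])-s["eef_pos"][:2])@x, "(top est)",(np.array([.5603,-.2862])-s["eef_pos"][:2])@x)
E
```

```text
[ 0.56390864 -0.28917525  0.13273361] [ 0.54968164 -0.05383977 -0.76228296] 0.498747250507895
err along tool x of paddle (wrist est): 0.0017280499601722522 (top est) 0.0039498511400452895
```

Close slowly on the paddle.

In the tool's units: 2 mm is 0.002, 1 mm is 0.001.

send_rows --rows "0 0 0 0.002 0 0.001 -0.5;0 0 0 0.002 0 0.001 -0.7;0 0 0 0.002 0 0.001 -0.8;0 0 0 0.002 0 0.001 -0.9;0 0 0 0.002 0 0.001 -1;0 0 0 0.002 0 0.001 -1;0 0 0 0.002 0 0.001 -1;0 0 0 0.002 0 0.001 -1"

```text
time: 10.32
eef_pos: [0.5626, -0.2867, 0.1301]
tcp_rot: [0.587, 0.81, 0.0, 0.0]
contact_force: [0.5, -0.1, 2.4]
opening: 0.09
finger_force: 26.1
```

```bash
python3 - <<'E'
from h import *
s=ctrl.get_state();R0=R.from_quat(s["tcp_rot"]);print(s["eef_pos"],R0.inv().apply(s["contact_force"]),R0.inv().apply(s["wrist_torque"]),s["opening"],s["finger_force"])
E
```

```text
[ 0.56260758 -0.28673855  0.13012585] [-0.26756134  0.39881301 -2.38151621] [-0.14059367 -0.00392637 -0.00150199] 0.09042609727488658 26.144622266292572
```

In the tool's units: -195 mm is -0.195, -180 mm is -0.18.

send_rows --rows "0 0 0 0 0 0 -1;0 0 0 0 0 -0.005 -1;0 0 0 0 0 -0.02 -1;0 0 0 0 0 -0.045 -1;0 0 0 0 0 -0.09 -1;0 0 0 0 0 -0.14 -1;0 0 0 0 0 -0.18 -1;0 0 0 0 0 -0.195 -1" --grip_force 60

```text
time: 11.32
eef_pos: [0.5628, -0.2873, 0.3295]
tcp_rot: [0.587, 0.81, -0.0, 0.003]
contact_force: [0.6, -0.2, -0.8]
opening: 0.083
finger_force: 59.8
```

```bash
python3 - <<'E'
from h import *
s=ctrl.get_state();R0=R.from_quat(s["tcp_rot"]);print(s["eef_pos"],s["contact_force"],R0.inv().apply(s["wrist_torque"]),s["opening"],s["finger_force"])
p=ctrl.read_camera("wrist");import pickle;pickle.dump(p,open("w5.pkl","wb"));save(p,"w5")
# expected paddle top corners in image
for dx,dy in((.025,.004),(.025,-.004),(-.025,-.004)):
  print(proj(p,s["eef_pos"]+R0.apply([dx,dy,-.030])))
E
```

```text
[ 0.56280398 -0.28728307  0.32949421] [ 0.551138   -0.21367448 -0.79090029] [-0.0081049  -0.02131522 -0.03620301] 0.08315282686942822 59.79928493499756
[327.62102948 240.93158771]
[304.69489674 240.93101713]
[306.27550711 358.2337643 ]
```

View pics/w5.png

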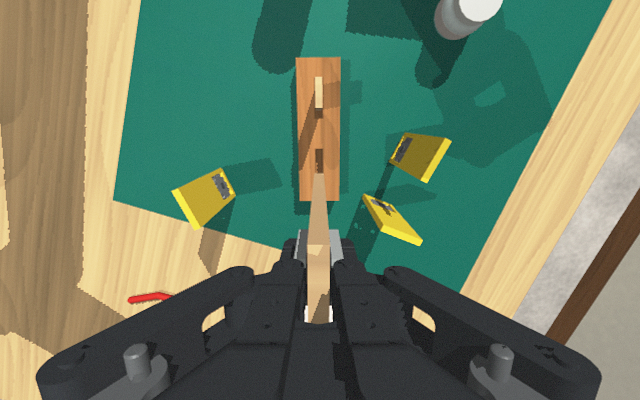

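The paddle is held: its +x edge runs in the image from the foot at (318,172) to the top at (318,245). The narrow paddle is still in the rack at (318,92). Next I carry it over the slot.

```bash
python3 - <<'E'
from h import *
a=.2148;ex=np.array([np.cos(a),np.sin(a)]);ey=np.array([-ex[1],ex[0]])
slot=np.array([.5847,.1812])+.0016*ex-.0548*ey;print(slot)
goto([*slot,.33],np.degrees(a))
E
```

```text
[0.59794396 0.1280004 ]
turn [0.18 0.29 5.8 ] shift [383.9 162.4  -1.8] tool x world [-0.311  0.95  -0.005]
```

In the tool's units: 384 mm is 0.384, 162 mm is 0.162, 5.8 degrees is 0.0644.

send_rows --rows "0 0 0.0644 0.035 0.015 0 -1;0 0 0.0644 0.085 0.036 0 -1;0 0 0.0644 0.14 0.059 0 -1;0 0 0.0644 0.195 0.083 0 -1;0 0 0.0644 0.25 0.106 0 -1;0 0 0.0644 0.305 0.129 0 -1;0 0 0.0644 0.35 0.148 0 -1;0 0 0.0644 0.384 0.162 0 -1"

```text
time: 12.38
eef_pos: [0.5958, 0.1307, 0.3222]
tcp_rot: [0.627, 0.779, -0.002, -0.002]
contact_force: [-0.7, 0.3, -1.1]
opening: 0.089
finger_force: 59.7
```

send_rows --rows "0 0 0 0 0 0 -1;0 0 0 0 0 0 -1"

```text
time: 12.62
eef_pos: [0.5964, 0.1282, 0.3231]
tcp_rot: [0.627, 0.779, -0.001, -0.001]
contact_force: [-0.5, 0.9, 0.3]
opening: 0.081
finger_force: 59.7
```

```bash
python3 - <<'E'
from h import *
goto([.5979,.1280,.270],12.31);s=ctrl.get_state();print(s["eef_pos"],s["dq"].round(3))
E
```

```text
turn [-0.19  0.01  0.01] shift [-0.5  1.6 53.1] tool x world [-0.213  0.977 -0.   ]
[0.59638708 0.12818395 0.32310723] [-0.021 -0.009 -0.006  0.004 -0.001  0.001]
```

In the tool's units: 60 mm is 0.06, 1.6 mm is 0.0016, -0.2 degrees is -0.0022.

send_rows --rows "-0.0022 0 0 -0.0005 0.0016 0.02 -1;-0.0022 0 0 -0.0005 0.0016 0.045 -1;-0.0022 0 0 -0.0005 0.0016 0.057 -1;-0.0022 0 0 -0.0005 0.0016 0.06 -1;-0.0022 0 0 -0.0005 0.0016 0.06 -1;-0.0022 0 0 -0.0005 0.0016 0.06 -1"

```text
time: 13.38
eef_pos: [0.5992, 0.1284, 0.2662]
tcp_rot: [0.627, 0.779, 0.002, 0.002]
contact_force: [0.3, -0.2, -0.2]
opening: 0.085
finger_force: 59.8
```

```bash
python3 - <<'E'
from h import *
goto([.5979,.1280,.263],12.31);s=ctrl.get_state();print(s["eef_pos"],s["contact_force"])
p=ctrl.read_camera("wrist");import pickle;pickle.dump(p,open("w6.pkl","wb"))
b=cv2.cvtColor(p["color"],cv2.COLOR_RGB2BGR)[120:270,250:390]
m=np.zeros((600,800,3),np.uint8)
m[:,:560]=cv2.resize(b,(560,600),interpolation=cv2.INTER_CUBIC)
cv2.imwrite("pics/w6.png",m)
E
```

```text
turn [ 0.32  0.02 -0.  ] shift [-0.1 -1.4  3.2] tool x world [-0.213  0.977 -0.   ]
[0.59922455 0.12844009 0.26619068] [ 0.30054552 -0.15143413 -0.20462822]
```

View pics/w6.png

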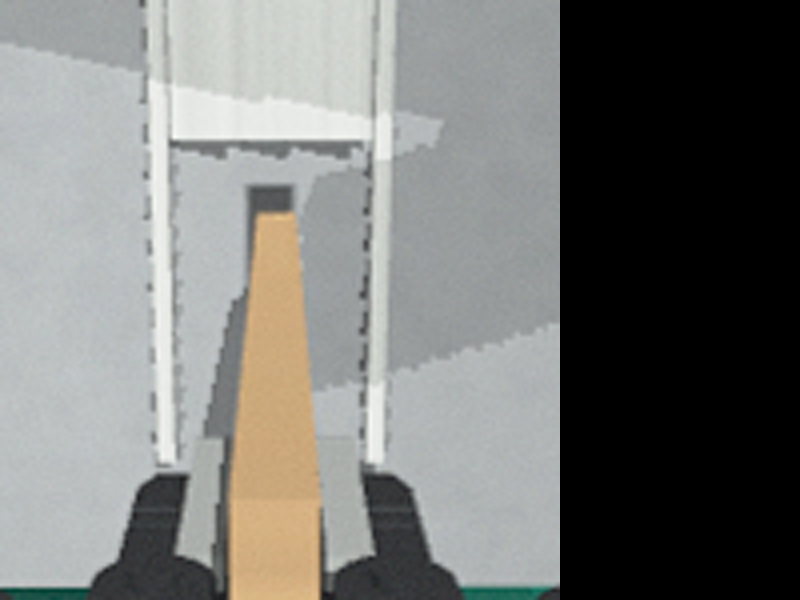

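The wrist view shows the slot's +y end at crop (247–293, row 186), with the paddle's shoulder edge above it at (256–294, row 213). The paddle sits slightly to the right, so I'll measure the offset.

```bash
python3 - <<'E'
from h import *
import pickle;p=pickle.load(open("w6.pkl","rb"));s=ctrl.get_state();R0=R.from_quat(s["tcp_rot"])
f=lambda x,y:((x+.5)/4-.5+250,(y+.5)/4-.5+120)
T=lambda uv,z:R0.inv().apply(ray(p,uv,z)-s["eef_pos"])*1000
zf=s["eef_pos"][2]-.1201
print("foot z",zf)
print("slot +y end L/R",T(f(247,186),.13),T(f(293.5,186),.13))
print("shoulder L/R",T(f(256,213),zf+.008),T(f(294.5,213),zf+.008))
print("strips",T(f(170,187),.1335),T(f(370,187),.1335))
E
```

```text
foot z 0.14602371999965713
slot +y end L/R [ 25.77316695  -5.50822424 136.08652464] [ 25.76252127   5.14378159 136.14459064]
shoulder L/R [ 23.77713558  -3.07762081 112.07640766] [ 23.7680633    4.96951771 112.12027443]
strips [ 26.09958477 -22.81729126 132.49200722] [ 26.05419588  22.385456   132.73841561]
```

In the tool's units: 1 mm is 0.001, -0.6 mm is -0.0006, 0.2 degrees is 0.0022.

send_rows --rows "0.0022 0 0 0.001 -0.0006 0 -1;0.0022 0 0 0.001 -0.0006 0 -1;0.0022 0 0 0.001 -0.0006 0 -1;0.0022 0 0 0.001 -0.0006 0 -1"

```text
time: 13.92
eef_pos: [0.5979, 0.1294, 0.2649]
tcp_rot: [0.627, 0.779, -0.0, -0.0]
contact_force: [-0.1, 0.6, -0.6]
opening: 0.088
finger_force: 59.8
```

```bash
python3 - <<'E'
from h import *
for i in range(3):
    p=ctrl.read_camera("wrist");goto([.5979,.1280,.263],12.31)
import pickle;pickle.dump(p,open("w7.pkl","wb"))
b=cv2.cvtColor(p["color"],cv2.COLOR_RGB2BGR)
g=b[:,:,2].astype(int)-b[:,:,0]   # plywood: red>blue
for r in range(164,182): 
    c=np.where(g[r,300:340]>60)[0]
    d=np.where(b[r,300:340].max(1)<120)[0]
    print(r,(c.min()+300,c.max()+300) if len(c) else None,(d.min()+300,d.max()+300) if len(d) else None)
E
```

```text
turn [-0.    0.    0.01] shift [-1.4 -0.3  1.9] tool x world [-0.213  0.977 -0.   ]
turn [-0.  0.  0.] shift [-1.3 -0.3  1.9] tool x world [-0.213  0.977 -0.   ]
turn [-0.01 -0.    0.  ] shift [-1.3 -0.3  1.8] tool x world [-0.213  0.977  0.   ]
164 None None
165 None None
166 None None
167 None None
168 None (np.int64(315), np.int64(324))
169 None (np.int64(314), np.int64(325))
170 None (np.int64(314), np.int64(325))
171 None (np.int64(314), np.int64(325))
172 None (np.int64(315), np.int64(325))
173 (np.int64(322), np.int64(322)) (np.int64(324), np.int64(324))
174 (np.int64(314), np.int64(323)) (np.int64(324), np.int64(324))
175 (np.int64(314), np.int64(323)) (np.int64(324), np.int64(324))
176 (np.int64(314), np.int64(323)) (np.int64(325), np.int64(325))
177 (np.int64(314), np.int64(323)) (np.int64(325), np.int64(325))
178 (np.int64(314), np.int64(323)) (np.int64(325), np.int64(325))
179 (np.int64(314), np.int64(323)) (np.int64(325), np.int64(325))
180 (np.int64(314), np.int64(323)) None
181 (np.int64(314), np.int64(323)) None
```

```bash
cat > m.py <<'E'
from h import *
import pickle;p=pickle.load(open("w7.pkl","rb"));s=ctrl.get_state();R0=R.from_quat(s["tcp_rot"])
T=lambda uv,z:R0.inv().apply(ray(p,uv,z)-s["eef_pos"])*1000
zf=s["eef_pos"][2]-.1201
I=p["color"].astype(int)
for r in (169,171,173,175,178): print(r,I[r,311:329].tolist() if 0 else [f"{a}/{c}" for a,_,c in I[r,311:329]])
print("col319",[f"{a}/{c}" for a,_,c in I[162:178,319]])
sl=T((319.5,167.5),.13);pd=T((318.6,173.2),zf+.008);print("slot",sl,"paddle",pd,"move",sl[0]-26-(pd[0]-25),sl[1]-pd[1])
E
python3 m.py
```

```text
169 ['189/194', '181/187', '153/160', '106/108', '83/88', '80/81', '86/88', '82/86', '84/87', '78/82', '82/85', '84/87', '84/86', '84/87', '106/110', '135/141', '157/162', '150/157']
171 ['188/192', '183/186', '153/158', '105/110', '81/86', '85/89', '86/90', '83/89', '79/85', '85/92', '82/87', '84/88', '88/92', '88/91', '108/114', '140/145', '153/159', '153/159']
173 ['187/192', '182/188', '170/167', '173/133', '167/112', '170/114', '170/115', '169/113', '169/114', '166/113', '172/117', '178/117', '150/106', '96/98', '118/123', '145/151', '156/162', '151/158']
175 ['188/194', '178/186', '174/162', '201/128', '214/127', '213/130', '212/129', '211/126', '210/132', '209/128', '208/127', '211/123', '187/113', '118/105', '112/120', '142/146', '155/161', '155/158']
178 ['187/196', '178/188', '183/161', '214/124', '212/127', '214/131', '210/128', '210/125', '213/130', '213/129', '210/125', '211/126', '197/122', '137/105', '107/112', '144/146', '159/166', '160/165']
col319 ['183/190', '181/189', '179/186', '183/188', '184/189', '157/162', '109/113', '84/87', '87/90', '79/85', '101/90', '169/114', '213/128', '210/132', '214/131', '212/129']
slot [ 24.81280415   1.87146327 134.84976377] paddle [ 23.61169899   1.02328157 112.10039955] move 0.20110515857920674 0.8481817036228363
```

In the tool's units: 20 mm is 0.02, 18 mm is 0.018.

send_rows --rows "0 0 0 0.0002 0.0008 0.003 -1;0 0 0 0.0002 0.0008 0.007 -1;0 0 0 0.0002 0.0008 0.011 -1;0 0 0 0.0002 0.0008 0.015 -1;0 0 0 0.0002 0.0008 0.018 -1;0 0 0 0.0002 0.0008 0.02 -1;0 0 0 0.0002 0.0008 0.02 -1"

```text
time: 14.95
eef_pos: [0.5985, 0.1297, 0.2447]
tcp_rot: [0.627, 0.779, -0.0, -0.0]
contact_force: [0.7, -0.1, -0.2]
opening: 0.087
finger_force: 59.8
```

```bash
cat > st.py <<'E'
from h import *
p=ctrl.read_camera("wrist");s=ctrl.get_state();R0=R.from_quat(s["tcp_rot"]);np.set_printoptions(precision=4,suppress=True)
print(s["time"],s["eef_pos"],"F tool",R0.inv().apply(s["contact_force"]),"M tool",R0.inv().apply(s["wrist_torque"]),"foot z",s["eef_pos"][2]-.1201,s["opening"])
goto([.5979,.1280,.165],12.31,s)
E
python3 st.py
```

```text
15.0 [0.5986 0.1297 0.2449] F tool [-0.4753  0.563   0.0203] M tool [-0.0069 -0.0041  0.0525] foot z 0.12482047067991765 0.08590174081858559
turn [0. 0. 0.] shift [-1.5 -1.1 79.9] tool x world [-0.213  0.977 -0.   ]
```

Inside the mouth with no force; I continue slowly.

In the tool's units: 10 mm is 0.01, 8 mm is 0.008.

send_rows --rows "0 0 0 0 0 0.002 -1;0 0 0 0 0 0.004 -1;0 0 0 0 0 0.006 -1;0 0 0 0 0 0.008 -1;0 0 0 0 0 0.01 -1;0 0 0 0 0 0.01 -1"

```text
time: 15.75
eef_pos: [0.5985, 0.1297, 0.2346]
tcp_rot: [0.627, 0.779, -0.0, -0.0]
contact_force: [-0.4, 0.8, -0.8]
opening: 0.081
finger_force: 59.8
```

```bash
python3 st.py
```

```text
15.8 [0.5986 0.1297 0.2348] F tool [-0.0663  0.3185  0.3884] M tool [0.0191 0.0203 0.0508] foot z 0.11467152775800331 0.08582682534929309
turn [-0.01 -0.    0.  ] shift [-1.5 -1.  69.8] tool x world [-0.213  0.977  0.   ]
```

Full section is in, still without force.

In the tool's units: 30 mm is 0.03, 27 mm is 0.027.

send_rows --rows "0 0 0 0 0 0.003 -1;0 0 0 0 0 0.007 -1;0 0 0 0 0 0.011 -1;0 0 0 0 0 0.015 -1;0 0 0 0 0 0.019 -1;0 0 0 0 0 0.023 -1;0 0 0 0 0 0.027 -1;0 0 0 0 0 0.03 -1"

```text
time: 16.8
eef_pos: [0.5986, 0.1297, 0.2046]
tcp_rot: [0.627, 0.779, -0.0, -0.0]
contact_force: [-0.3, -0.4, -1.4]
opening: 0.088
finger_force: 59.8
```

```bash
python3 st.py
```

```text
16.85 [0.5983 0.1297 0.2041] F tool [-0.0919 -0.4086  0.9202] M tool [ 0.0315 -0.0167 -0.0155] foot z 0.08400639862367669 0.0853906854804217
turn [-0.05 -0.01  0.  ] shift [-1.6 -0.8 39.1] tool x world [-0.213  0.977  0.   ]
```

In the tool's units: 38 mm is 0.038, 35 mm is 0.035.

send_rows --rows "0 0 0 0 0 0.005 -1;0 0 0 0 0 0.01 -1;0 0 0 0 0 0.015 -1;0 0 0 0 0 0.02 -1;0 0 0 0 0 0.026 -1;0 0 0 0 0 0.031 -1;0 0 0 0 0 0.035 -1;0 0 0 0 0 0.038 -1"

```text
time: 17.85
eef_pos: [0.5986, 0.1297, 0.1666]
tcp_rot: [0.627, 0.779, -0.0, -0.0]
contact_force: [1.1, 0.6, -0.2]
opening: 0.084
finger_force: 59.8
```

send_rows --rows "0 0 0 0 0 0 -1;0 0 0 0 0 0 -1;0 0 0 0 0 0 -1;0 0 0 0 0 0 -1"

```text
time: 18.35
eef_pos: [0.5987, 0.1297, 0.1671]
tcp_rot: [0.627, 0.779, 0.0, 0.0]
contact_force: [-0.5, -0.4, -0.7]
opening: 0.081
finger_force: 59.8
```

```bash
python3 st.py;python3 st.py; python3 - <<'E'
from h import *
a=ctrl.read_camera("wrist")["color"];b=ctrl.read_camera("scene")["color"]
m=np.zeros((500,800,3),np.uint8)
m[:,:400]=cv2.resize(a[90:290,240:400],(400,500),interpolation=cv2.INTER_CUBIC)
m[:,400:]=cv2.resize(b[110:260,320:440],(400,500),interpolation=cv2.INTER_CUBIC)
cv2.imwrite("pics/end.png",m[:,:,::-1])
E
```

```text
18.4 [0.5987 0.1297 0.167 ] F tool [-1.4629 -0.1747  0.9427] M tool [ 0.0271 -0.0142  0.0422] foot z 0.04694598613659491 0.08724700611966703
turn [0.02 0.   0.01] shift [-1.5 -1.1  2. ] tool x world [-0.213  0.977 -0.   ]
18.45 [0.5986 0.1297 0.167 ] F tool [-0.3346 -0.8938  0.8272] M tool [ 0.0087  0.0127 -0.0344] foot z 0.046898378476511446 0.09216863441669998
turn [0.01 0.   0.  ] shift [-1.5 -1.1  2. ] tool x world [-0.213  0.977 -0.   ]
```

View pics/end.png

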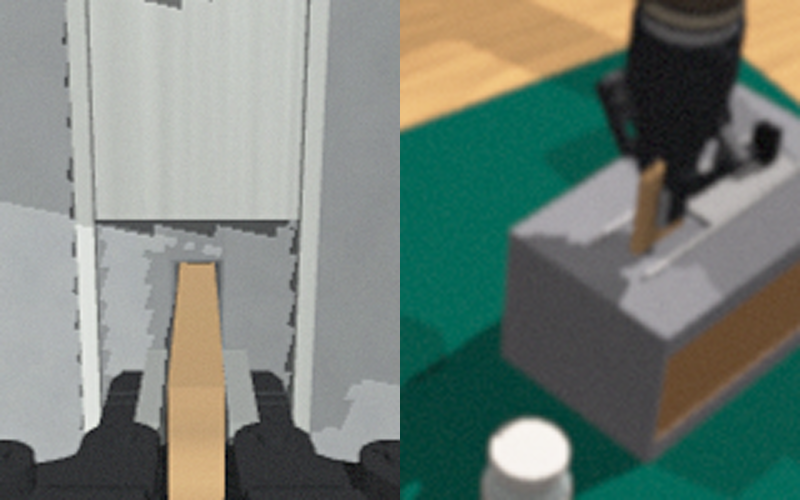

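The paddle hangs in the slot, entering at wrist crop (198,265). Its foot is at about 47 mm, so the wheel top is at about 102 mm, below the roof's underside at 122 mm. The shutter is fully open and the forces are at noise level.

```bash
python3 -c "
from plant import ctrl
print(ctrl.sign_off())"
```

```text
the job is handed in; nothing more can be done
None
```

I pushed the shutter to its end stop, and the broad paddle now hangs in the gripper through the slot with the whole wheel inside, its foot about 40 mm above the inner floor and no measurable force on the slot; the job is handed in at about 18.6 s.

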